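Hold the empty jar ready over the glass caddy

TASK

Open the glass caddy by pressing its front pedal right down to the stop with the gripper (don't push the lid itself; it stays up by itself once the pedal has been fully down). Then pick up the yellow-capped spice jar, lift it high and carry it over the row of three standing things without disturbing them, and hold it upright, centred about 2 cm above the caddy's round hole, touching nothing but the gripper. Finish while still holding it there, still: I want a last look before it goes in.

Things in the scene. Friction and masses are not known exactly. Their poses are not given: they have to be found in the camera images.
- yellow_jar_mid (a point): Centre (half-way up) of the glass spice jar with a yellow cap: 45 mm wide, roughly round, 100 mm tall, cap on the top 20 mm, about 0.11 kg (may vary 30 %). It stands upright, loose, to the right of the row. Axes: z up along the jar; yaw has no meaning for the job. Grip it about 15 to 25 mm above this point, so that the gripper's palm stays clear of the cap. Its foot is 50 mm below this point.
- yellow_jar_foot (a point): Centre of the underside of the yellow-capped jar, 50 mm below its centre. z is up along the jar.
- inlet (a point): Centre of the round hole, 66 mm across, in the caddy's white top deck, in the plane of the deck's upper face, 110 mm above the worktop. It turns with the caddy: its -x axis points to the caddy's front (pedal side), +x to the back (lid hinge), z up. The lid covers the hole at the start.
- caddy: The glass caddy: a grey squarish bin, 130 x 130 mm, 110 mm tall without its lid, fixed on the worktop, left of the row. Origin under the centre of its foot, x to its back, z up. The flat grey lid is hinged at the top of the back; fully open it leans back, its top edge 0.23 m above the worktop and about 75 mm behind the bin.
- pedal_pad (a point): Centre of the upper face of the black pedal pad, 44 mm (along the caddy's x) by 60 mm, 78 mm in front of its hinge and 68 mm in front of the caddy's front face. At rest it is level, 43 mm above the worktop; at the stop its face is about 22 mm lower, about 2 mm nearer to the caddy, sloping down to the front by 0.28 rad.
- caddy_pedal (a joint): Angle of the sprung pedal, rad: 0 up (rest), 0.28 fully down at its stop. It needs about 5 to 10 N at the pad. It is linked to the lid: let go early, it springs back and the lid shuts; pressed to the stop, the lid has gone past upright and leans back, and the pedal stays down by itself.
- caddy_lid (a joint): Opening angle of the lid, rad: 0 shut, 1.57 upright, about 2.1 fully open (7.5 times the pedal's angle).
- black_jar_mid (a point): Centre (half-way up) of the spice jar with the black cap, 41 mm across, 105 mm tall, loose. It, the shaker and the dropper bottle stand in a row, one behind the other away from the robot, between the yellow-capped jar (right) and the caddy (left); which stands where varies. Behind the row's far end is the big black multicooker, taller than the row.
- shaker_mid (a point): Centre (half-way up) of the glass shaker with a pale grey top, 44 mm across, 90 mm tall, loose, in the row.
- dropper_mid (a point): Centre (half-way up) of the small brown dropper bottle, 34 mm across, 102 mm tall, loose, in the row.
Not all that is in view belongs to the job. Leave any turquoise look-alike of the part that bears yellow_jar_mid alone.

How it is judged:
On the way, in this order (a step that is already met when the one before it is completed fails the run):
1. the pedal is pressed down to its stop by the gripper and the lid stands open, while the yellow-capped jar has not been moved (value of joint caddy_pedal above 0.26 rad and value of joint caddy_lid above 1.9 rad and distance of yellow_jar_mid from where it was at the start of the episode below 0.02 m and (contact force between caddy_pedal and the fingers above 0.5 N or contact force between caddy_pedal and the arm above 0.5 N)), for 0.1 s.
2. the jar is held in the gripper, lifted above the tops of the row (height (world z) of yellow_jar_foot above 0.1 m and contact force between yellow_jar and the fingers above 0.5 N), for 0.1 s.
At the end, for the whole second after the job is handed in: The jar is gripped by the fingers, still (under 30 mm/s) and upright (within 0.15 rad), its foot 6 to 36 mm above the plane of the hole and its axis within 10 mm of the hole's centre, so that it would drop straight through; it touches no part of the caddy; the lid still stands open (over 1.9 rad) (horizontal distance between yellow_jar_foot and inlet below 0.01 m and z of yellow_jar_foot in the frame of inlet between 0.006 and 0.036 m and angle between yellow_jar_mid's own z axis and vertical below 0.15 rad and height (world z) of yellow_jar_mid above 0.16 m and contact force between yellow_jar and the fingers above 0.5 N and contact force between yellow_jar and caddy below 0.1 N and linear speed of yellow_jar below 0.03 m/s and value of joint caddy_lid above 1.9 rad); the arm keeps its last pose, push and grip.
It fails at once if a thing of the row is knocked: moved more than 20 mm or tipped more than 0.3 rad (distance of any of black_jar_mid, shaker_mid, dropper_mid from where it was at the start of the episode above 0.02 m or angle between any of black_jar_mid, shaker_mid, dropper_mid's own z axis and vertical above 0.3 rad).
It fails at once if the robot pushes the lid itself (contact force between any of the fingers, the arm and caddy_lid above 2 N).
It fails at once if the jar crosses the line of the row lower than the tops (foot under 90 mm) (world y of yellow_jar_foot between 0.04 and 0.08 m and height (world z) of yellow_jar_foot below 0.09 m).
It also fails if it takes over 56 s, if anything falls off the work surface, if the arm or the gripper's body presses on something with over 40 N, if the wrist force passes 120 N, or if a joint passes its speed limit or range.

ROBOT

A 6-joint arm with a two-finger parallel gripper is mounted at the origin on a cart in front of the work surface, level with it; the furniture and walls round the work are solid. World frame = base frame: x ahead of the robot, y to its left, z up, the work surface at z = 0. Lengths are in m, angles in rad, forces in N, time in s.
With the tool pointing down it reaches from about 0.35 to 0.775 m from the base axis. Payload 5.5 kg.
Tool frame: the origin (TCP) lies at the very end of the fingers, on their centre line; the grasp point (between the pads) lies env.grasp_offset behind it (env.grasp_offset is the distance from the TCP to the grasp point, in m); x points along the fingers, y is the direction in which the jaws open and shut, and the axes are right-handed (so a half turn about x gives the same grasp; the last joint's range is limited). The gripper opens to 85 mm and grips with 20 to 120 N. Pads are 22 mm wide; open, the fingers measure 114 mm over their backs; the gripper's body (76 mm by 85 mm) begins 54 mm behind the grasp point. The pads swing forward as they close: fully open they stand 13 mm farther back than shut.
Start: joints at [-1.326, 0.313, 0.046, 1.304, 0, 1.431], TCP at [0.216, -0.533, 0.231] pointing down, gripper open.
Joint ranges: [-2.76, 2.76], [-0.86, 1.69], [-1.03, 1.26], [-2.2, 2.34], [-1.47, 1.5], [-3.14, 3.14]. Speed limits (rad/s): [2.57, 2.57, 3.14, 3.14, 3.14, 3.14].

INTERFACE

Orientations are given as a unit quaternion [w, x, y, z].
In Python, from workcell import get_state, viewer, job, env gives the robot as it stands.
- The arm moves only by the tool send_rows, never from a script. Its argument "plan" is a list of rows, each a list of 6 numbers: the shift along the tool's x, y, z in mm, then the turn, a rotation vector about the tool's x, y, z in degrees. A call has exactly 10 rows; each row is the pose to reach, as a shift and turn from the pose commanded when the call began, along the tool's axes at that moment; what a row does not reach only later rows make up. A row lasts 1/8 s, in which the tool goes at most 62.5 mm and 10.7 degrees, less where a joint would pass 70% of its speed; a pose out of reach is approached as far as the arm can. A call with a gripper value outside its range is refused whole. "claw" is the finger opening in mm, from 0 to 85.4, set as the call begins (left out, the last holds). The fingers move at their own pace and stop on an object; "newtons" is the grip in N (left out, the last holds). Time passes only in rows, so rows that repeat a pose let the fingers close, or fill a call up. It gives the time, the measured TCP pose, the force and the opening at its end, in the units of the state.
- get_state(): the state, without advancing time (a new reading comes with each control period).
- viewer.read_camera(name): name is "scene" or "top" or "wrist"; returns a dict with "frame" (420x560x3 uint8, blue, green, red), "mtx" (3x3 intrinsics, pixels), "rvec" (rotation vector, rad) and "tvec" (3), from world to camera coordinates, as OpenCV has them. Camera axes: x right, y down, z forward; pixel columns grow to the right and rows downward; lengths in m; the calibration is good to about 2 mm. A picture is of the moment at which its call begins. There is no depth.
- job.hand_in(): hands the job in, once; it reports no verdict.
The state is a dict: "clock": time; "joint_pos": joint angles; "qvel": joint speeds; "tau": joint torques, N m; "tcp_pos": TCP position; "orientation": TCP orientation; "wrist_force": force on the tool from outside, world axes, zero at the start; "ft_torque": the same for the moment, N m; "finger_gap": finger opening in m.
Only numpy, scipy, OpenCV 4.12 (cv2) and the standard library are available. Lean on these libraries where they do the work, as an engineer would, in place of code of your own. Each camera call takes 0.05 s, during which the arm holds its last target.

## Working session

There is one attempt and no reset: what is moved stays moved. The work goes in short steps, Python scripts to look and compute and a tool call to move; the robot and the scene stay as the last step left them, time stands still between calls to the robot, and variables do not carry over. Pictures are saved under pics/ and viewed, and the job is handed in when it is done.

Besides the shell and the picture viewer there is one more tool, called after "Emit:" in YAML: its name, and indented under it one key for each argument. send_rows: Moves the arm, as the interface text tells. Its arguments: {"type":"object","properties":{"plan":{"type":"array"},"claw":{"type":"number"},"newtons":{"type":"number"}},"required":["plan"]}

```bash
ls; mkdir -p pics; python3 - <<'E'
from workcell import get_state, viewer, job, env
import cv2,numpy as np
s=get_state(); print(s); print(env.grasp_offset)
for n in ["scene","top","wrist"]:
    c=viewer.read_camera(n); cv2.imwrite(f"pics/{n}0.png",c["frame"]); np.savez(f"pics/{n}0.npz",**c)
    R=cv2.Rodrigues(np.array(c["rvec"]))[0]; print(n,c["mtx"],-R.T@np.ravel(c["tvec"]),R)
E
```

```text
pics
{'clock': 0.0, 'joint_pos': array([-1.32562858e+00,  3.13994129e-01,  4.49540187e-02,  1.30359378e+00,
       -3.32830910e-05,  1.43119659e+00]), 'qvel': array([ 0.00080447, -0.00120494,  0.00014106,  0.0014268 , -0.00161652,
        0.00112964]), 'tau': array([-8.75963860e-05, -4.80626678e+01,  2.98532724e+01,  1.93779438e-02,
        8.33561870e-06,  8.36424050e-06]), 'tcp_pos': array([ 0.21567652, -0.53245533,  0.23040223]), 'orientation': array([-0.13455005, -0.69401523, -0.13584636,  0.69410728]), 'wrist_force': array([0.271404  , 0.78415551, 0.1845049 ]), 'ft_torque': array([ 0.01529116, -0.02692423, -0.02613258]), 'finger_gap': 0.08564257936971942}
0.0187
scene [[527.69746885   0.         285.31983559]
 [  0.         527.69746885 208.00842201]
 [  0.           0.           1.        ]] [-0.29697611  0.49716207  0.51814533] [[-0.47869714 -0.87790997 -0.01109672]
 [-0.3722234   0.21437634 -0.90304625]
 [ 0.79517217 -0.4281552  -0.42939998]]
top [[432.18238511   0.         274.88533508]
 [  0.         432.18238511 208.69806144]
 [  0.           0.           1.        ]] [0.38809794 0.0713624  1.07094756] [[ 0.01048398 -0.99994257 -0.00222403]
 [-0.99274455 -0.01014202 -0.119814  ]
 [ 0.11978457  0.00346402 -0.99279387]]
wrist [[356.2549356    0.         280.12305068]
 [  0.         356.2549356  208.29610972]
 [  0.           0.           1.        ]] [ 0.28378228 -0.50574876  0.37323071] [[ 0.37601987 -0.92661027 -0.00157196]
 [-0.88884918 -0.3611747   0.28195739]
 [-0.26183236 -0.10462434 -0.95942564]]
```

View pics/scene0.png

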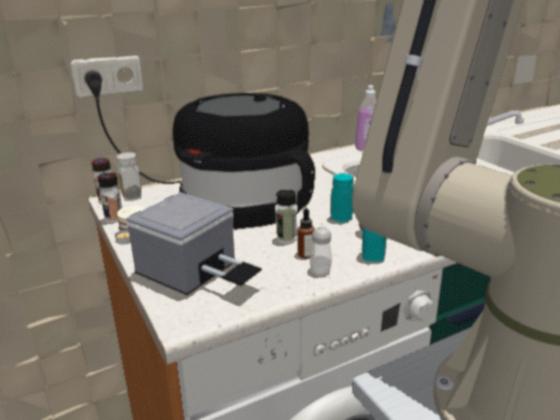

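View pics/top0.png

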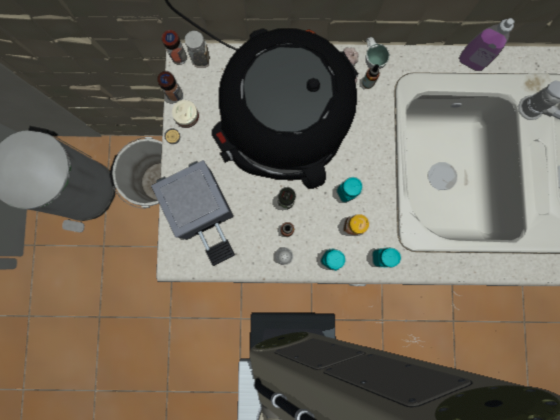

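View pics/wrist0.png

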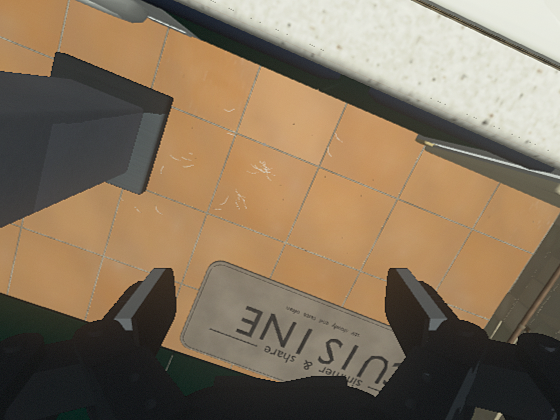

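The top view shows the yellow jar at about (357,225), with turquoise jars at (350,188), (333,260) and (388,257). The row is at (287,198), (287,229) and (285,257), the caddy at (193,200), and the pedal pad at (219,250). Next I'll measure these.

```bash
cat > h.py <<'E'
import cv2,numpy as np
from scipy.spatial.transform import Rotation as Rot
def ray(c,u,v):
    K=np.array(c["mtx"]);R=cv2.Rodrigues(np.array(c["rvec"]))[0];t=np.ravel(c["tvec"])
    return -R.T@t, R.T@np.linalg.solve(K,np.array([u,v,1.]))
def onz(c,u,v,z):
    o,d=ray(c,u,v); return o+d*(z-o[2])/d[2]
def proj(c,p):
    return cv2.projectPoints(np.array(p,float).reshape(-1,3),np.array(c["rvec"],float),np.array(c["tvec"],float),np.array(c["mtx"]),None)[0].reshape(-1,2)
E
python3 - <<'E'
from h import *
c=dict(np.load("pics/top0.npz")); f=c["frame"]
hsv=cv2.cvtColor(f,cv2.COLOR_BGR2HSV)
m=cv2.inRange(hsv,(15,150,120),(32,255,255))
for nm,m in [("yel",m),("tur",cv2.inRange(hsv,(80,120,60),(100,255,255)))]:
    for k in cv2.findContours(m,0,2)[0]:
        if cv2.contourArea(k)>60:
            (u,v),r=cv2.minEnclosingCircle(k); M=cv2.moments(k);print(nm,u,v,r,M['m10']/M['m00'],M['m01']/M['m00'],cv2.boundingRect(k),onz(c,u,v,.1))
for nm,u,v,z in [("black",287,198,.105),("drop",287,229,.102),("shak",285,257,.09)]: print(nm,onz(c,u,v,z))
g=cv2.resize(f[150:290,145:305],None,fx=5,fy=5,interpolation=cv2.INTER_CUBIC); cv2.imwrite("pics/crop.png",g[:600,:800])
E
```

```text
yel 358.93975830078125 223.7168731689453 9.343582153320312 358.98790322580646 223.6686827956989 (350, 215, 19, 19) [ 0.47310742 -0.11492974  0.1       ]
tur 333.2391357421875 259.3152160644531 11.260066986083984 333.4664618535586 259.1285202252944 (322, 249, 23, 21) [ 0.39285082 -0.05660655  0.1       ]
tur 388.0299377441406 256.8712463378906 12.157977104187012 388.38453963564746 257.17380600689313 (378, 248, 23, 19) [ 0.39954895 -0.17886532  0.1       ]
tur 350.9328308105469 189.41790771484375 12.588891983032227 351.0977639105564 187.78939157566302 (340, 177, 22, 25) [ 0.55117749 -0.09773071  0.1       ]
black [0.5292516  0.04763582 0.105     ]
drop [0.45936921 0.04706103 0.102     ]
shak [0.39694775 0.05082015 0.09      ]
```

View pics/crop.png

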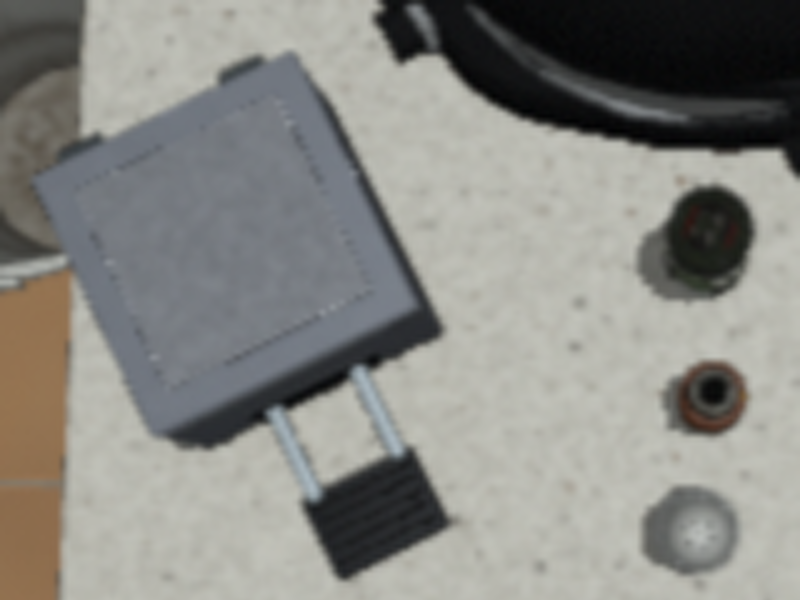

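The crop shows the pad corners at about (305,500), (412,450), (448,522) and (345,578), and the lid corners at (35,182), (292,52), (418,308) and (155,432).

```bash
python3 - <<'E'
from h import *
c=dict(np.load("pics/top0.npz")); f=c["frame"]
px=lambda x,y:(145+(x+.5)/5-.5,150+(y+.5)/5-.5)
P=[onz(c,*px(*q),.043) for q in [(305,500),(412,450),(448,522),(345,578)]]
print(np.round(P,4),np.mean(P,0), [np.linalg.norm(P[i]-P[(i+1)%4]) for i in range(4)])
for z in (.11,.12,.125,.13):
  L=[onz(c,*px(*q),z) for q in [(35,182),(292,52),(418,308),(155,432)]]
  print(z,np.mean(L,0), [np.round(np.linalg.norm(L[i]-L[(i+1)%4]),4) for i in range(4)])
ax=(L[0]+L[1]-L[2]-L[3])[:2]; print(np.degrees(np.arctan2(ax[1],ax[0])))
ax=(P[0]+P[1]-P[2]-P[3])[:2]; print(np.degrees(np.arctan2(ax[1],ax[0])))
d=(np.mean(L,0)-np.mean(P,0))[:2]; print(np.degrees(np.arctan2(d[1],d[0])),np.linalg.norm(d))
o=np.mean(L,0)[:2]-.133*d/np.linalg.norm(d);print(o)
C=dict(np.load("pics/scene0.npz")); pc=np.mean(P,0); print(proj(C,[pc]),[proj(C,[p]).round(0) for p in P])
f=C["frame"]; g=cv2.resize(f[170:290,120:280],None,fx=5,fy=5,interpolation=cv2.INTER_CUBIC); cv2.imwrite("pics/crop2.png",g)
E
```

```text
[[0.4128 0.2381 0.043 ]
 [0.437  0.1879 0.043 ]
 [0.4032 0.1701 0.043 ]
 [0.3764 0.2181 0.043 ]] [0.40734885 0.20356032 0.043     ] [np.float64(0.05568254428103632), np.float64(0.03826378636094433), np.float64(0.05500073235035705), np.float64(0.04155888590308984)]
0.11 [0.52612595 0.26661522 0.11      ] [np.float64(0.1294), np.float64(0.131), np.float64(0.1288), np.float64(0.1264)]
0.12 [0.52468958 0.26458335 0.12      ] [np.float64(0.1281), np.float64(0.1296), np.float64(0.1275), np.float64(0.1251)]
0.125 [0.52397139 0.26356741 0.125     ] [np.float64(0.1274), np.float64(0.1289), np.float64(0.1268), np.float64(0.1245)]
0.13 [0.5232532  0.26255147 0.13      ] [np.float64(0.1267), np.float64(0.1283), np.float64(0.1262), np.float64(0.1238)]
27.389916999980088
28.280686552314847
26.9744587626152 0.1300529740657324
[0.40472243 0.20222356]
[[241.35668651 269.66884378]] [array([[221., 274.]]), array([[243., 259.]]), array([[260., 266.]]), array([[241., 281.]])]
```

View pics/crop2.png

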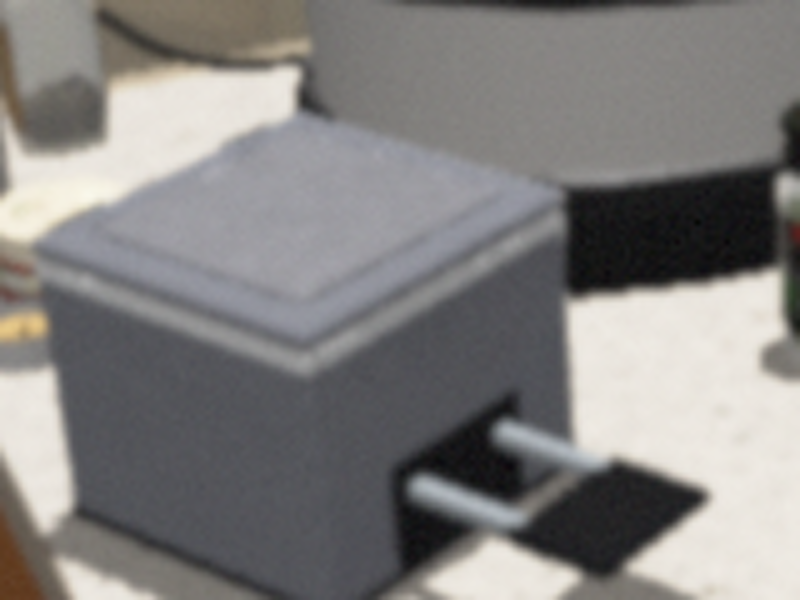

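```bash
cat >> h.py <<'E'
def R0(s): q=s["orientation"]; return Rot.from_quat([q[1],q[2],q[3],q[0]]).as_matrix()
def down(yaw_deg):  # tool x down, tool y at azimuth yaw
    a=np.radians(yaw_deg); y=np.array([np.cos(a),np.sin(a),0]); x=np.array([0,0,-1.]); return np.column_stack([x,y,np.cross(x,y)])
def goto(s,p,yaw):
    R=R0(s); d=R.T@(np.array(p)-s["tcp_pos"])*1000; r=Rot.from_matrix(R.T@down(yaw)).as_rotvec(degrees=True)
    print(np.round(d,1),np.round(r,1))
E
python3 - <<'E'
from h import *
from workcell import get_state
s=get_state(); R=R0(s); print(R.round(3)); y0=np.degrees(np.arctan2(R[1,1],R[0,1])); print(y0)
# wrist cam offset in tool axes
print(R.T@(np.array([.28378,-.50575,.37323])-s["tcp_pos"]))
yaw=y0+102.6
goto(s,[.44,-.15,.24],y0+60); goto(s,[.403,.200,.24],yaw)
goto(s,[.403,.200,.24],27+0)
E
```

```text
[[-0.     0.375 -0.927]
 [ 0.001 -0.927 -0.375]
 [-1.    -0.001 -0.   ]]
-67.95396351761072
[-0.14262222  0.00046243 -0.07319741]
[  -9.  -270.5 -351.5] [-60.   -0.    0.1]
[  -8.5 -608.7 -448.6] [-1.026e+02 -1.000e-01  0.000e+00]
[  -8.5 -608.7 -448.6] [-95.   -0.1   0.1]
```

Emit:
send_rows:
  plan:
    - [-1, -27, -35, -6, 0, 0]
    - [-2, -54, -70, -12, 0, 0]
    - [-3, -81, -105, -18, 0, 0]
    - [-4, -108, -140, -24, 0, 0]
    - [-5, -135, -175, -30, 0, 0]
    - [-6, -162, -210, -36, 0, 0]
    - [-7, -189, -245, -42, 0, 0]
    - [-8, -216, -280, -48, 0, 0]
    - [-9, -243, -315, -54, 0, 0]
    - [-9, -270, -351, -60, 0, 0]
  claw: 0
  newtons: 40

```text
clock: 1.4
tcp_pos: [0.4403, -0.1496, 0.2403]
orientation: [-0.465, -0.533, -0.465, 0.533]
wrist_force: [0.7, -0.5, -0.4]
finger_gap: -0.0
```

```bash
python3 - <<'E'
from h import *
from workcell import get_state,viewer
s=get_state(); print(s["clock"],s["tcp_pos"],s["joint_pos"].round(3),s["wrist_force"])
goto(s,[.403,.200,.24],27)
goto(s,[.403,.200,.10],27)
c=viewer.read_camera("wrist"); cv2.imwrite("pics/w1.png",c["frame"]); np.savez("pics/w1.npz",**c)
E
```

```text
1.4 [ 0.44029306 -0.14963017  0.2402656 ] [-0.5    0.097 -0.203  1.27  -0.     1.206] [ 0.69076326 -0.51913412 -0.40260879]
[ 2.000e-01 -8.420e+01 -3.414e+02] [-34.8   0.   -0. ]
[ 140.2  -84.2 -341.4] [-34.8   0.   -0. ]
```

View pics/w1.png

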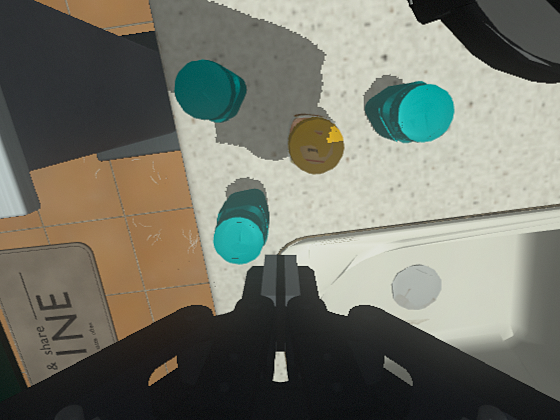

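The wrist view shows the yellow cap at about (316,145), with turquoise jars around it. Next I move to above the pedal.

Emit:
send_rows:
  plan:
    - [0, -8, -35, -4, 0, 0]
    - [0, -16, -70, -8, 0, 0]
    - [0, -25, -105, -12, 0, 0]
    - [0, -34, -140, -16, 0, 0]
    - [0, -42, -175, -20, 0, 0]
    - [0, -50, -210, -24, 0, 0]
    - [0, -59, -245, -28, 0, 0]
    - [0, -68, -280, -31, 0, 0]
    - [20, -76, -312, -34, 0, 0]
    - [60, -84, -341, -35, 0, 0]

```text
clock: 2.7
tcp_pos: [0.4051, 0.1998, 0.1809]
orientation: [0.604, 0.37, 0.602, -0.368]
wrist_force: [1.0, -0.1, -0.1]
finger_gap: 0.0002
```

```bash
python3 - <<'E'
from h import *
from workcell import get_state,viewer
w=dict(np.load("pics/w1.npz")); print("jar",onz(w,316,145,.1))
s=get_state(); print(s["clock"],s["tcp_pos"],s["joint_pos"].round(3),s["wrist_force"])
goto(s,[.404,.201,.03],27)
for n in ["wrist","scene"]:
  c=viewer.read_camera(n); cv2.imwrite(f"pics/{n}2.png",c["frame"]); np.savez(f"pics/{n}2.npz",**c)
E
```

```text
jar [ 0.47529707 -0.1133761   0.1       ]
2.7 [0.40505429 0.19980603 0.18088011] [ 0.28   0.096 -0.353  1.117 -0.     1.378] [ 1.03198609 -0.10148571 -0.11238341]
[150.9  -1.   -1.7] [ 0.1  0.1 -0.2]
```

View pics/wrist2.png

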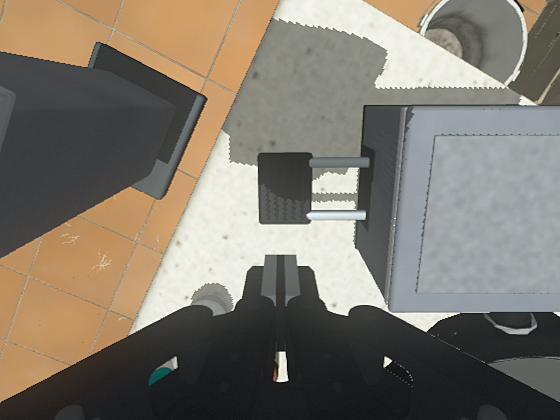

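View pics/scene2.png

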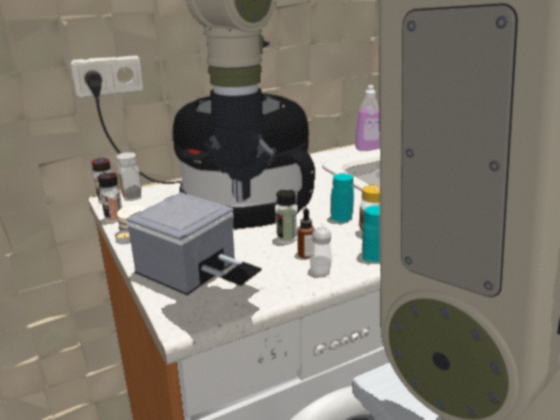

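The wrist view shows the pad spanning (259,153) to (313,224), and the caddy edges line up with the image axes.

```bash
python3 - <<'E'
from h import *
w=dict(np.load("pics/wrist2.npz"))
P=[onz(w,*q,.043) for q in [(259,153),(311,153),(313,223),(260,223.5)]]
print(np.mean(P,0),[np.linalg.norm(P[i]-P[(i+1)%4]).round(4) for i in range(4)])
a=onz(w,405,108,.122);b=onz(w,387,311,.122);print(a,b,np.linalg.norm(a-b),(a+b)/2, (a+b)/2+.065*np.array([np.cos(np.radians(27)),np.sin(np.radians(27)),0]),np.degrees(np.arctan2(*(a-b)[[1,0]])))
E
```

```text
[0.40886437 0.20682207 0.043     ] [np.float64(0.0408), np.float64(0.0582), np.float64(0.0441), np.float64(0.0585)]
[0.4357417  0.29280696 0.122     ] [0.49422682 0.18081489 0.122     ] 0.12634370495765995 [0.46498426 0.23681093 0.122     ] [0.52289969 0.26632031 0.122     ] 117.57471566393204
```

Emit:
send_rows:
  plan:
    - [30, 0, -1, 0, 0, 0]
    - [60, 0, -2, 0, 0, 0]
    - [90, 0, -3, 0, 0, 0]
    - [115, 0, -3, 0, 0, 0]
    - [130, 0, -3, 0, 0, 0]
    - [136, 0, -3, 0, 0, 0]
    - [141, 0, -3, 0, 0, 0]
    - [146, 0, -3, 0, 0, 0]
    - [151, 0, -3, 0, 0, 0]
    - [155, 0, -3, 0, 0, 0]

```text
clock: 4.05
tcp_pos: [0.4035, 0.2009, 0.0261]
orientation: [0.604, 0.37, 0.602, -0.369]
wrist_force: [0.2, -0.6, 2.0]
finger_gap: 0.0001
```

```bash
python3 - <<'E'
from h import *
from workcell import get_state,viewer
s=get_state(); print(s["clock"],s["tcp_pos"],s["joint_pos"].round(3),s["wrist_force"])
for n in ["top","scene"]:
  c=viewer.read_camera(n); cv2.imwrite(f"pics/{n}3.png",c["frame"]); np.savez(f"pics/{n}3.npz",**c)
E
```

```text
4.05 [0.4035195  0.20094552 0.02611881] [ 0.284  0.251 -0.592  0.726 -0.     1.383] [ 0.24624715 -0.64763374  2.02125444]
```

View pics/scene3.png

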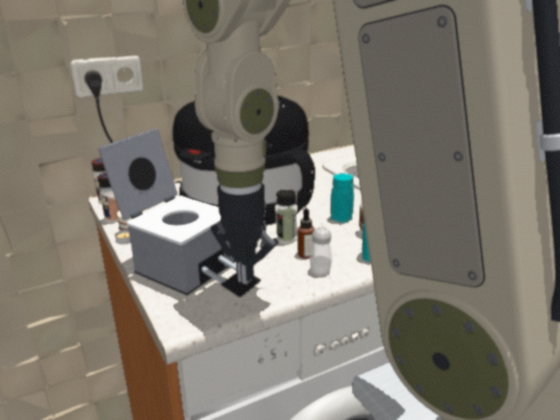

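The lid is already past upright. I press on to the stop.

Emit:
send_rows:
  plan:
    - [1, 0, 0, 0, 0, 0]
    - [2, 0, 0, 0, 0, 0]
    - [3, 0, 0, 0, 0, 0]
    - [4, 0, 0, 0, 0, 0]
    - [5, 0, 0, 0, 0, 0]
    - [6, 0, 0, 0, 0, 0]
    - [6, 0, 0, 0, 0, 0]
    - [6, 0, 0, 0, 0, 0]
    - [6, 0, 0, 0, 0, 0]
    - [6, 0, 0, 0, 0, 0]

```text
clock: 5.4
tcp_pos: [0.4027, 0.2011, 0.0199]
orientation: [0.603, 0.369, 0.603, -0.369]
wrist_force: [-1.8, -0.2, 7.6]
finger_gap: 0.0005
```

```bash
python3 - <<'E'
from h import *
from workcell import get_state,viewer
s=get_state(); print(s["clock"],s["tcp_pos"],s["joint_pos"].round(3),s["wrist_force"])
for n in ["top","scene"]:
  c=viewer.read_camera(n); cv2.imwrite(f"pics/{n}4.png",c["frame"]); np.savez(f"pics/{n}4.npz",**c)
E
```

```text
5.4 [0.40271587 0.2011332  0.0199361 ] [ 0.285  0.259 -0.599  0.711 -0.     1.383] [-1.81037166 -0.23703983  7.63777209]
```

View pics/scene4.png

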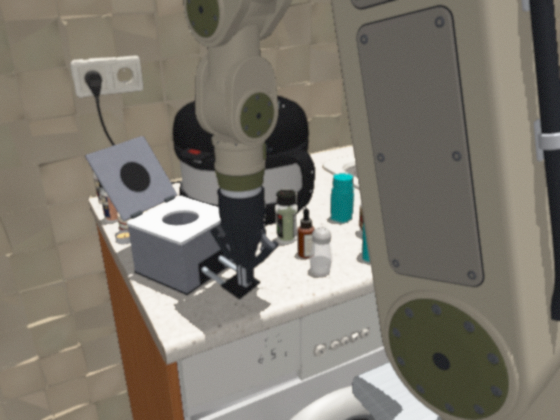

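View pics/top4.png

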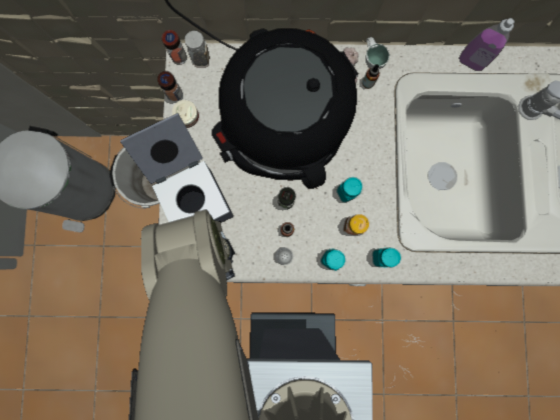

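The lid leans well back. I press a little further to confirm the stop by a rise in force.

Emit:
send_rows:
  plan:
    - [1, 0, 0, 0, 0, 0]
    - [2, 0, 0, 0, 0, 0]
    - [3, 0, 0, 0, 0, 0]
    - [3, 0, 0, 0, 0, 0]
    - [4, 0, 0, 0, 0, 0]
    - [4, 0, 0, 0, 0, 0]
    - [4, 0, 0, 0, 0, 0]
    - [4, 0, 0, 0, 0, 0]
    - [4, 0, 0, 0, 0, 0]
    - [4, 0, 0, 0, 0, 0]

```text
clock: 6.75
tcp_pos: [0.4032, 0.2013, 0.0191]
orientation: [0.604, 0.37, 0.602, -0.368]
wrist_force: [-11.5, -3.5, 40.2]
finger_gap: 0.0002
```

```bash
python3 - <<'E'
from h import *
from workcell import get_state,viewer
s=get_state(); print(s["clock"],s["tcp_pos"],s["joint_pos"].round(3),s["wrist_force"])
goto(s,[.404,.201,.24],27)
c=viewer.read_camera("scene"); 
d=np.load("pics/scene4.npz")["frame"]; print("lid moved px:",(cv2.absdiff(c["frame"],d)[130:215,80:180].max(2)>40).sum())
E
```

```text
6.75 [0.40320414 0.20134919 0.0190571 ] [ 0.285  0.26  -0.601  0.706 -0.     1.383] [-11.53719466  -3.50704714  40.24711606]
[-220.9    1.2    0.8] [ 0.1  0.  -0.2]
lid moved px: 0
```

The force rose to 40 N with no further lid motion, so the pedal is at its stop. I lift off and look at the hole.

Emit:
send_rows:
  plan:
    - [-6, 0, 0, 0, 0, 0]
    - [-20, 0, 0, 0, 0, 0]
    - [-50, 0, 0, 0, 0, 0]
    - [-90, 0, 0, 0, 0, 0]
    - [-130, 0, 0, 0, 0, 0]
    - [-170, 0, 0, 0, 0, 0]
    - [-200, 0, 20, 0, 0, 0]
    - [-225, 0, 55, 0, 0, 0]
    - [-225, 10, 95, 4, 0, 0]
    - [-225, 20, 135, 8, 0, 0]
  claw: 85

```text
clock: 8.05
tcp_pos: [0.4831, 0.089, 0.2414]
orientation: [0.576, 0.412, 0.575, -0.41]
wrist_force: [0.8, -0.5, 0.0]
finger_gap: 0.0844
```

```bash
python3 - <<'E'
from h import *
from workcell import get_state,viewer
s=get_state(); print(s["clock"],s["tcp_pos"],s["joint_pos"].round(3),s["wrist_force"],s["finger_gap"])
goto(s,[.474,-.114,.24],90);goto(s,[.474,-.114,.24],-90)
for n in ["top","scene","wrist"]:
  c=viewer.read_camera(n); cv2.imwrite(f"pics/{n}5.png",c["frame"]); np.savez(f"pics/{n}5.npz",**c)
  if n=="top": g=cv2.resize(c["frame"][100:240,120:280],None,fx=4,fy=4,interpolation=cv2.INTER_CUBIC); cv2.imwrite("pics/crop5.png",g)
E
```

```text
8.05 [0.48309023 0.08900043 0.24140099] [ 0.019  0.146 -0.145  1.277  0.     1.259] [ 0.79227662 -0.48048078  0.03346806] 0.08444661919895778
[  1.3 -74.5 189.1] [-71.1   0.1  -0.1]
[  1.3 -74.5 189.1] [ 1.089e+02 -1.000e-01 -1.000e-01]
```

View pics/crop5.png

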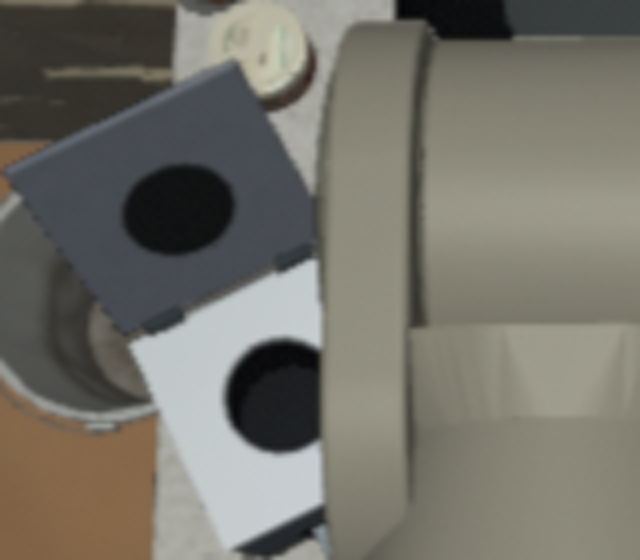

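View pics/scene5.png

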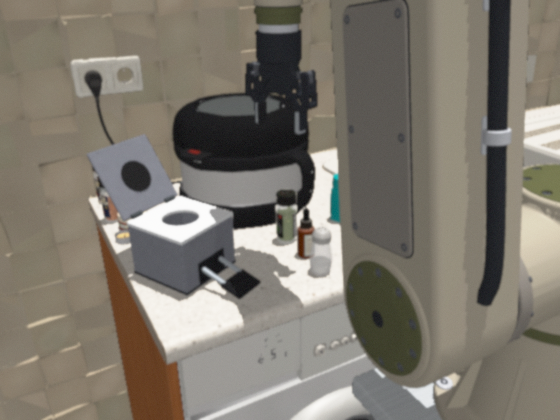

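View pics/wrist5.png

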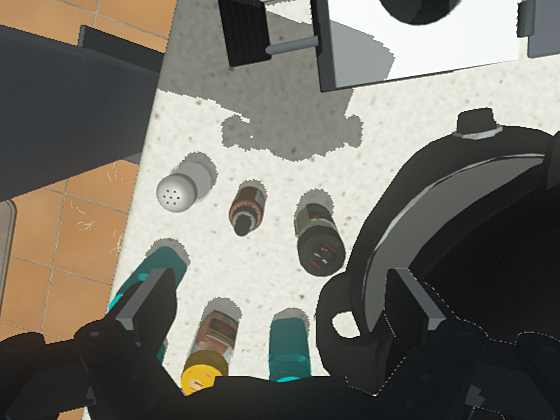

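The lid stays up and the pedal stays down. Next I move above the jar.

```bash
python3 - <<'E'
from h import *
from workcell import get_state
s=get_state(); goto(s,[.474,-.114,.16],80)
c=dict(np.load("pics/top0.npz"))
print("cooker c",onz(c,288,100,.2),"edge",onz(c,219,100,.2), onz(c,288,170,.2),"handles",onz(c,314,186,.15),onz(c,222,145,.15),onz(c,228,157,.12))
w=dict(np.load("pics/wrist5.npz")); print(onz(w,202,376,.1))
E
```

```text
[ 80.3 -74.2 188.8] [-61.1   0.   -0. ]
cooker c [0.72263265 0.04935309 0.2       ] edge [0.72124128 0.19382444 0.2       ] [0.57343218 0.04833125 0.2       ] handles [ 0.54944954 -0.00937605  0.15      ] [0.6382713  0.19164082 0.15      ] [0.61887946 0.18136367 0.12      ]
[ 0.47340311 -0.10733461  0.1       ]
```

Emit:
send_rows:
  plan:
    - [0, -9, 24, -7, 0, 0]
    - [0, -18, 47, -14, 0, 0]
    - [0, -27, 71, -21, 0, 0]
    - [0, -36, 95, -28, 0, 0]
    - [0, -45, 118, -35, 0, 0]
    - [0, -54, 142, -42, 0, 0]
    - [0, -65, 165, -50, 0, 0]
    - [5, -74, 189, -58, 0, 0]
    - [20, -74, 189, -61, 0, 0]
    - [30, -74, 189, -61, 0, 0]

```text
clock: 9.45
tcp_pos: [0.473, -0.1122, 0.2098]
orientation: [0.704, 0.061, 0.705, -0.061]
wrist_force: [0.5, -0.4, 0.3]
finger_gap: 0.0851
```

```bash
python3 - <<'E'
from h import *
from workcell import get_state,viewer
s=get_state(); print(s["clock"],s["tcp_pos"],s["joint_pos"].round(3),s["wrist_force"],s["finger_gap"])
for n in ["top","wrist"]:
  c=viewer.read_camera(n); cv2.imwrite(f"pics/{n}6.png",c["frame"]); np.savez(f"pics/{n}6.npz",**c)
  if n=="top": g=cv2.resize(c["frame"][120:240,120:280],None,fx=5,fy=5,interpolation=cv2.INTER_CUBIC); cv2.imwrite("pics/crop6.png",g)
E
```

```text
9.45 [ 0.47295996 -0.11221225  0.20982338] [-0.398  0.15  -0.218  1.204  0.    -0.225] [ 0.53765683 -0.38958703  0.26649002] 0.08514726797335814
```

View pics/wrist6.png

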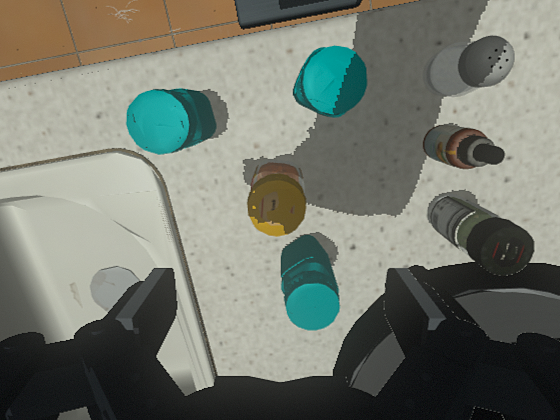

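View pics/crop6.png

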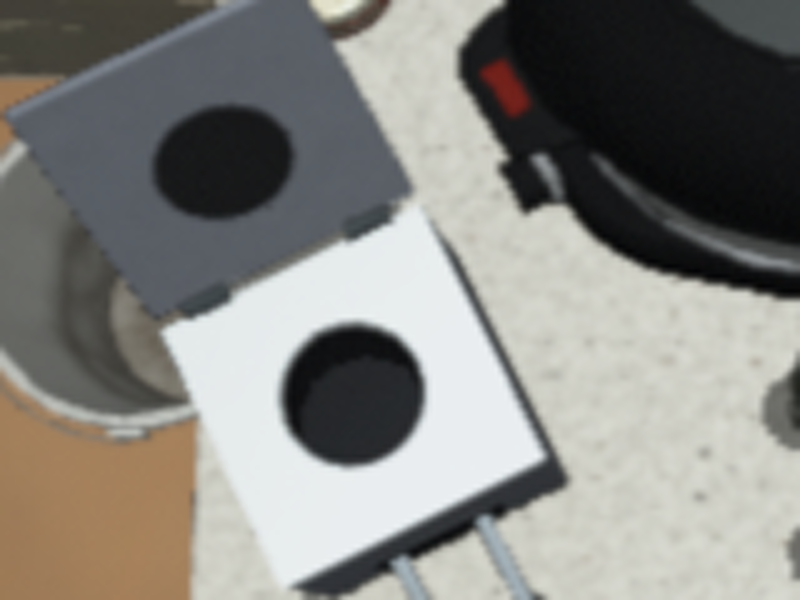

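The wrist view shows the yellow cap centred at about (277,205). The crop shows the hole centred at about (354,394), with a radius of about 71 px.

```bash
python3 - <<'E'
from h import *
from workcell import get_state
s=get_state()
c=dict(np.load("pics/top6.npz")); f=c["frame"]; hsv=cv2.cvtColor(f,cv2.COLOR_BGR2HSV)
m=cv2.inRange(cv2.cvtColor(f,cv2.COLOR_BGR2GRAY),0,110)
roi=np.zeros_like(m); cv2.circle(roi,(190,198),22,255,-1); m&=roi
k=max(cv2.findContours(m,0,2)[0],key=cv2.contourArea); e=cv2.fitEllipse(k); print("hole",e, onz(c,*e[0],.11))
my=cv2.inRange(hsv,(15,150,60),(32,255,255)); my[:, :330]=0; my[:, 390:]=0
w=dict(np.load("pics/wrist6.npz"))
hw=cv2.cvtColor(w["frame"],cv2.COLOR_BGR2HSV); mw=cv2.inRange(hw,(18,150,50),(32,255,255)); mw[:180]=0; mw[240:]=0;mw[:,:240]=0;mw[:,320:]=0
k=max(cv2.findContours(mw,0,2)[0],key=cv2.contourArea); print("cap wrist",cv2.fitEllipse(k),cv2.minEnclosingCircle(k),onz(w,*cv2.minEnclosingCircle(k)[0],.1),onz(w,277,205,.1))
# jar seen in top0
t=dict(np.load("pics/top0.npz"));
for x in ([.473,-.115],[.475,-.113],[.474,-.109],[.474,-.112]):
  print(x,proj(t,[x+[.1],x+[.08]]).round(1).tolist(),proj(w,[x+[.1]]).round(1).tolist())
s0=dict(np.load("pics/scene0.npz"))
goto(s,[.474,-.112,.051],80)
E
```

```text
hole ((190.00511169433594, 198.48085021972656), (26.80412483215332, 27.813249588012695), 54.457122802734375) [0.52521526 0.26567544 0.11      ]
cap wrist ((277.94915771484375, 207.58267211914062), (47.813720703125, 55.23393249511719), 60.33774948120117) ((277.2730407714844, 207.73719787597656), 28.803184509277344) [ 0.47508977 -0.11400909  0.1       ] [ 0.47299442 -0.11384158  0.1       ]
[0.473, -0.115] [[359.0, 223.8], [357.3, 224.5]] [[275.4, 205.3]]
[0.475, -0.113] [[358.1, 222.9], [356.4, 223.6]] [[278.6, 207.4]]
[0.474, -0.109] [[356.3, 223.3], [354.7, 224.0]] [[283.7, 205.2]]
[0.474, -0.112] [[357.6, 223.3], [356.0, 224.1]] [[279.7, 205.9]]
[158.3   0.    1.8] [ 0.1 -0.1 -0. ]
```

Emit:
send_rows:
  plan:
    - [20, -1, 1, 0, 0, 0]
    - [40, -1, 1, 0, 0, 0]
    - [60, -1, 1, 0, 0, 0]
    - [80, -1, 1, 0, 0, 0]
    - [100, -1, 1, 0, 0, 0]
    - [120, -1, 1, 0, 0, 0]
    - [138, -1, 1, 0, 0, 0]
    - [150, -1, 1, 0, 0, 0]
    - [157, -1, 1, 0, 0, 0]
    - [157, -1, 1, 0, 0, 0]

```text
clock: 10.8
tcp_pos: [0.4741, -0.1139, 0.0532]
orientation: [0.704, 0.061, 0.705, -0.061]
wrist_force: [0.4, -0.0, -0.5]
finger_gap: 0.0852
```

Emit:
send_rows:
  plan:
    - [0, 0, 0, 0, 0, 0]
    - [0, 0, 0, 0, 0, 0]
    - [0, 0, 0, 0, 0, 0]
    - [0, 0, 0, 0, 0, 0]
    - [0, 0, 0, 0, 0, 0]
    - [0, 0, 0, 0, 0, 0]
    - [0, 0, 0, 0, 0, 0]
    - [0, 0, 0, 0, 0, 0]
    - [0, 0, 0, 0, 0, 0]
    - [0, 0, 0, 0, 0, 0]
  claw: 30
  newtons: 30

```text
clock: 12.05
tcp_pos: [0.4747, -0.1144, 0.0539]
orientation: [0.705, 0.061, 0.704, -0.062]
wrist_force: [-0.0, -0.9, 5.7]
finger_gap: 0.0438
```

```bash
python3 - <<'E'
from h import *
from workcell import get_state,viewer
s=get_state(); print(s["clock"],s["tcp_pos"],s["orientation"],s["wrist_force"],s["finger_gap"])
c=viewer.read_camera("wrist"); cv2.imwrite("pics/w7.png",c["frame"])
E
```

```text
12.05 [ 0.47469325 -0.11442497  0.05394254] [ 0.70487812  0.06112128  0.70399843 -0.06162182] [-0.01838422 -0.8589541   5.6555318 ] 0.04383232757326622
```

View pics/w7.png

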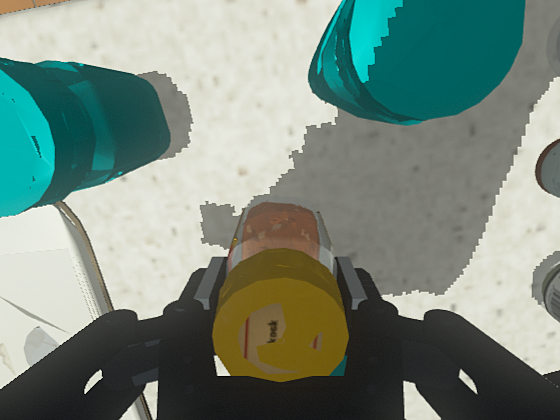

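The wrist view shows the jar gripped squarely between the pads, with a gap of 43.8 mm. I lift straight up.

Emit:
send_rows:
  plan:
    - [-5, 0, 0, 0, 0, 0]
    - [-15, 0, 0, 0, 0, 0]
    - [-35, 0, 0, 0, 0, 0]
    - [-60, 0, 0, 0, 0, 0]
    - [-85, 0, 0, 0, 0, 0]
    - [-110, 0, 0, 0, 0, 0]
    - [-130, 0, 0, 0, 0, 0]
    - [-150, 0, 0, 0, 0, 0]
    - [-160, 0, 0, 0, 0, 0]
    - [-160, 0, 0, 0, 0, 0]

```text
clock: 13.35
tcp_pos: [0.4745, -0.1142, 0.2139]
orientation: [0.705, 0.061, 0.704, -0.061]
wrist_force: [0.6, 0.4, -1.7]
finger_gap: 0.0437
```

```bash
python3 - <<'E'
from h import *
from workcell import get_state,viewer
s=get_state(); print(s["clock"],s["tcp_pos"],s["joint_pos"].round(3),s["wrist_force"],s["finger_gap"])
goto(s,[.435,.04,.215],100); goto(s,[.45,.12,.215],110); goto(s,[.525,.266,.215],117)
for n in ["wrist","top"]:
  c=viewer.read_camera(n); cv2.imwrite(f"pics/{n}8.png",c["frame"])
E
```

```text
13.35 [ 0.47450476 -0.11416511  0.21385602] [-0.401  0.151 -0.207  1.212 -0.    -0.227] [ 0.64268835  0.44758834 -1.74260393] 0.04365697232546405
[ -1.3 145.  -65.5] [-19.9   0.1   0. ]
[ -1.3 226.4 -64.6] [-29.9   0.1   0. ]
[ -1.3 383.2 -15.9] [-36.9   0.1   0. ]
```

View pics/wrist8.png

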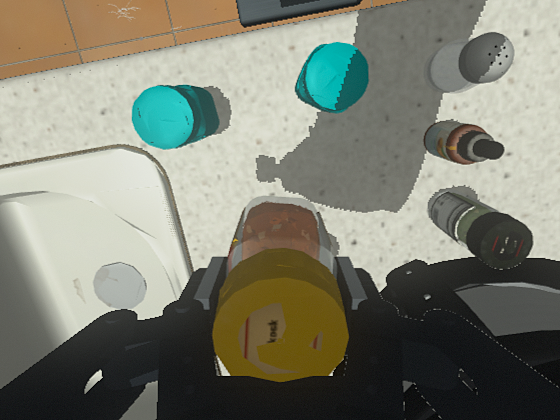

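View pics/top8.png

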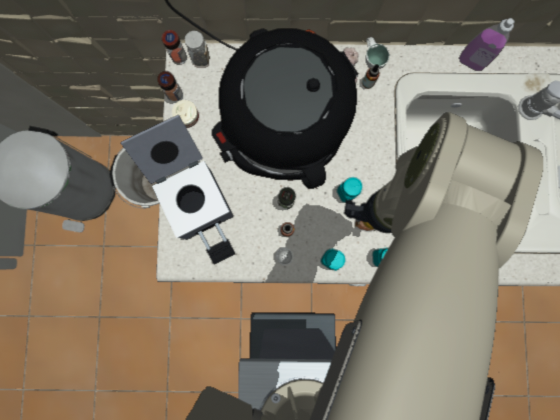

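The jar is held with its foot at about 0.16 m. I carry it over the row, bowing toward the robot to stay clear of the cooker.

Emit:
send_rows:
  plan:
    - [-3, 18, -10, -3, 0, 0]
    - [-6, 42, -24, -6, 0, 0]
    - [-6, 70, -38, -9, 0, 0]
    - [-6, 100, -52, -13, 0, 0]
    - [-6, 130, -62, -17, 0, 0]
    - [-6, 160, -65, -21, 0, 0]
    - [-6, 190, -65, -25, 0, 0]
    - [-6, 218, -64, -29, 0, 0]
    - [-6, 240, -62, -31, 0, 0]
    - [-6, 250, -60, -32, 0, 0]

```text
clock: 14.7
tcp_pos: [0.4573, 0.144, 0.2188]
orientation: [0.693, -0.136, 0.694, 0.137]
wrist_force: [0.5, 0.5, -0.8]
finger_gap: 0.0438
```

```bash
python3 - <<'E'
from h import *
from workcell import get_state,viewer
s=get_state(); print(s["clock"],s["tcp_pos"],s["joint_pos"].round(3),s["wrist_force"],s["finger_gap"])
goto(s,[.525,.266,.215],117)
for n in ["wrist","scene"]:
  c=viewer.read_camera(n); cv2.imwrite(f"pics/{n}9.png",c["frame"])
E
```

```text
14.7 [0.45730185 0.14402146 0.21878833] [ 0.137  0.134 -0.214  1.224  0.    -0.251] [ 0.45645618  0.48968127 -0.82556684] 0.043804203457158554
[  3.7  87.2 108.9] [-4.7 -0.1 -0. ]
```

View pics/scene9.png

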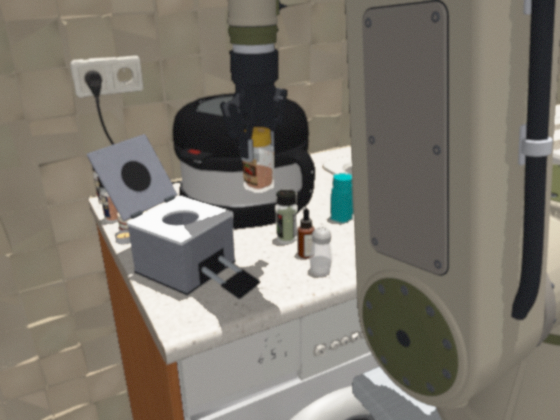

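The row is undisturbed, the jar hangs upright at about (258,160), and the lid is up. I move over the hole.

Emit:
send_rows:
  plan:
    - [0, 10, 12, -1, 0, 0]
    - [0, 22, 27, -2, 0, 0]
    - [0, 34, 42, -3, 0, 0]
    - [0, 46, 57, -4, 0, 0]
    - [0, 58, 72, -5, 0, 0]
    - [0, 70, 87, -5, 0, 0]
    - [0, 80, 99, -5, 0, 0]
    - [0, 86, 107, -5, 0, 0]
    - [0, 87, 109, -5, 0, 0]
    - [0, 87, 109, -5, 0, 0]

```text
clock: 16.05
tcp_pos: [0.5266, 0.2639, 0.2192]
orientation: [0.687, -0.165, 0.688, 0.165]
wrist_force: [-0.1, -0.2, -2.0]
finger_gap: 0.0434
```

```bash
python3 - <<'E'
from h import *
from workcell import get_state,viewer
s=get_state(); print(s["clock"],s["tcp_pos"],s["joint_pos"].round(3),s["wrist_force"],s["finger_gap"])
goto(s,[.525,.266,.187],117)
for n in ["wrist","scene","top"]:
  c=viewer.read_camera(n); cv2.imwrite(f"pics/{n}10.png",c["frame"]); np.savez(f"pics/{n}10.npz",**c)
  if n=="scene": cv2.imwrite("pics/crop10.png",cv2.resize(c["frame"][110:290,80:280],None,fx=3.3,fy=3.3,interpolation=cv2.INTER_CUBIC))
E
```

```text
16.05 [0.52656928 0.26389908 0.21919486] [ 0.328  0.344  0.06   1.287 -0.    -0.144] [-0.09746514 -0.16413893 -2.0011782 ] 0.04335580816159733
[32.2  2.6 -0.4] [ 0. -0.  0.]
```

View pics/crop10.png

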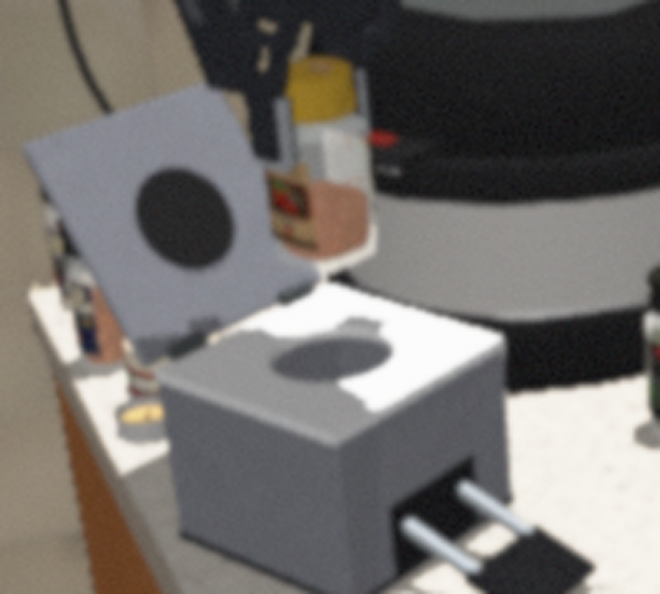

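View pics/wrist10.png

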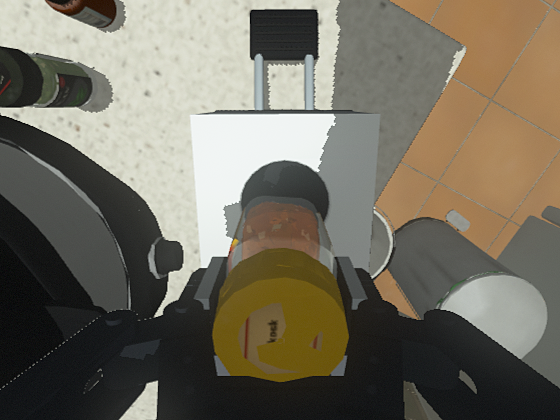

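The jar hangs over the hole. In the scene crop the hole centre is at about (332,358), and the jar axis runs from the cap at (322,60) to the foot at about (322,245).

```bash
python3 - <<'E'
from h import *
from workcell import get_state
s=get_state()
c=dict(np.load("pics/scene10.npz")); t=dict(np.load("pics/top10.npz"));w=dict(np.load("pics/wrist10.npz"))
C=lambda p:((p-[80,110]+.5)*3.3-.5).round(0).tolist()
x,y=.525,.266
print("hole pred",C(proj(c,[[x,y,.11]])),"measured->",onz(c,80+332.5/3.3-.5,110+358.5/3.3-.5,.11))
x,y,z=s["tcp_pos"]; zf=z-.052
print("jar foot/capbottom/top pred",C(proj(c,[[x,y,zf],[x,y,zf+.08],[x,y,zf+.1]])))
# left/right edges
R=cv2.Rodrigues(c["rvec"])[0]; r=R[0]; print("foot edges",C(proj(c,[np.array([x,y,zf])+k*.0225*r for k in(-1,1)])), C(proj(c,[np.array([x,y,zf+.09])+k*.0225*r for k in(-1,1)])))
# hole from wrist image: circle edges 
print("wrist hole pred",proj(w,[[.525,.266,.11],[.525-.0294,.266-.015,.11],[.525+.015,.266-.0294,.11],[.525-.015,.266+.0294,.11]]).round(1).tolist())
print("wrist cap pred",proj(w,[[x,y,zf+.1],[x,y,zf]]).round(1).tolist())
E
```

```text
hole pred [[330.0, 349.0]] measured-> [0.51407144 0.26830681 0.11      ]
jar foot/capbottom/top pred [[322.0, 248.0], [307.0, 100.0], [302.0, 62.0]]
foot edges [[279.0, 248.0], [366.0, 248.0]] [[259.0, 81.0], [350.0, 81.0]]
wrist hole pred [[284.5, 202.9], [284.7, 158.0], [239.5, 202.8], [329.4, 202.9]]
wrist cap pred [[281.2, 340.2], [280.8, 230.0]]
```

```bash
python3 - <<'E'
from h import *
c=dict(np.load("pics/scene10.npz"))
a=cv2.resize(c["frame"][120:220,140:210],None,fx=6,fy=6,interpolation=cv2.INTER_CUBIC)
cv2.imwrite("pics/crop11.png",a)
E
```

```text
(no output)
```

View pics/crop11.png

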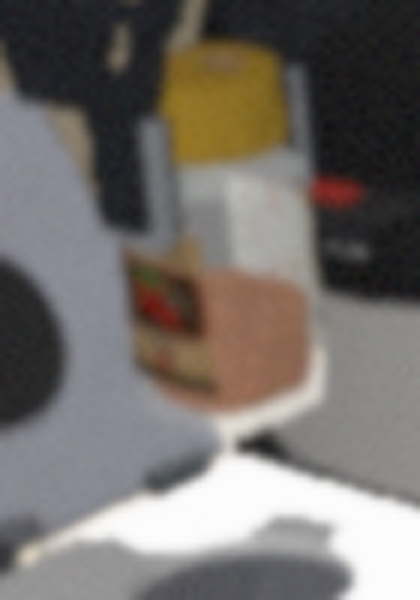

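View pics/top10.png

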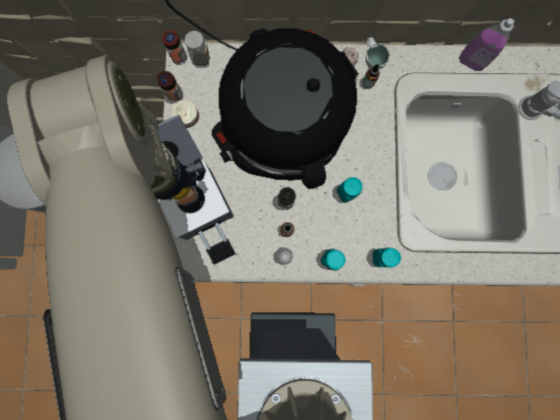

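The body edges run parallel to the projected verticals, so the jar is upright. The left finger hides the cap's left side, which explains its apparent offset. I lower by 34 mm and shift 2.5 mm.

Emit:
send_rows:
  plan:
    - [2, 1, 0, 0, 0, 0]
    - [6, 2, 0, 0, 0, 0]
    - [11, 2, 0, 0, 0, 0]
    - [16, 2, 0, 0, 0, 0]
    - [21, 2, 0, 0, 0, 0]
    - [26, 2, 0, 0, 0, 0]
    - [30, 2, 0, 0, 0, 0]
    - [33, 2, 0, 0, 0, 0]
    - [34, 2, 0, 0, 0, 0]
    - [34, 2, 0, 0, 0, 0]

```text
clock: 17.45
tcp_pos: [0.5258, 0.2659, 0.1853]
orientation: [0.688, -0.165, 0.687, 0.165]
wrist_force: [-0.3, -0.4, -0.5]
finger_gap: 0.0435
```

```bash
python3 - <<'E'
from h import *
from workcell import get_state,viewer
s=get_state(); print(s["clock"],s["tcp_pos"],s["orientation"],s["wrist_force"],s["finger_gap"],abs(s["qvel"]).max())
goto(s,[.525,.266,.185],117)
for n in ["wrist","scene","top"]:
  c=viewer.read_camera(n); cv2.imwrite(f"pics/{n}12.png",c["frame"]); np.savez(f"pics/{n}12.npz",**c)
  if n=="scene": cv2.imwrite("pics/crop12.png",cv2.resize(c["frame"][120:240,120:240],None,fx=5,fy=5,interpolation=cv2.INTER_CUBIC)); cc=c
  if n=="wrist": w=c
x,y,z=s["tcp_pos"]; a=np.linspace(0,6.28,40)
for r in(.020,.0225):
  q=proj(w,[[x+r*np.cos(k),y+r*np.sin(k),z-.054+.1] for k in a]); print("cap extents",q.min(0),q.max(0))
q=proj(w,[[.525+.033*np.cos(k),.266+.033*np.sin(k),.11] for k in a]); print("hole extents",q.min(0),q.max(0))
E
```

```text
17.45 [0.52578813 0.2658734  0.18528801] [ 0.68752228 -0.16537654  0.68748316  0.16531978] [-0.28447645 -0.38217283 -0.46533328] 0.043485148135243346 0.004085763875273732
[ 0.3  0.5 -0.6] [0. 0. 0.]
cap extents [218.7612668  279.49682869] [345.09265435 387.67624581]
cap extents [210.8529388 271.9785663] [353.01259224 393.76067103]
hole extents [230.42124024 165.90958328] [333.1706295  263.66224608]
```

View pics/wrist12.png

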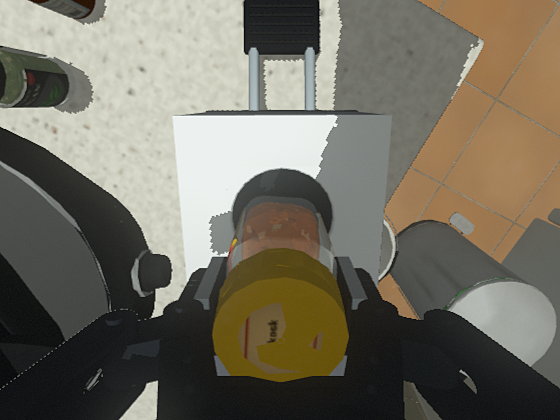

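View pics/crop12.png

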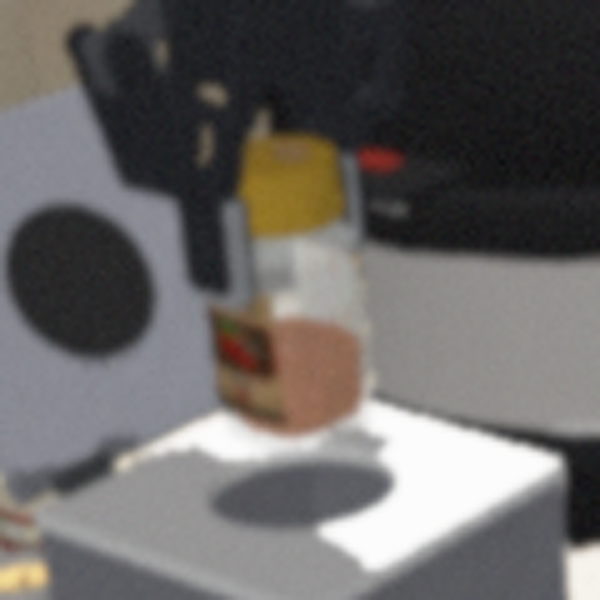

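```bash
python3 - <<'E'
from h import *
c=dict(np.load("pics/scene12.npz")); w=dict(np.load("pics/wrist12.npz"))
C=lambda p:((p-[120,120]+.5)*5-.5).round(0).tolist()
print(C(proj(c,[[.5258,.2659,.11],[.5258,.2659,.131],[.5258,.2659,.201]])))
# foot corners for square of side 45, jar yaw a guess 45+... silhouettes: nearest point
R=cv2.Rodrigues(c["rvec"])[0]; f=R[2].copy(); f[2]=0; f/=np.linalg.norm(f)
print("near foot edge",C(proj(c,[np.array([.5258,.2659,.131])-f*r for r in (.0225,.026)])),"sides",C(proj(c,[np.array([.5258,.2659,.131])+R[0]*r for r in (-.0225,.0225,.026)])))
g=cv2.resize(w["frame"][150:400,190:370],None,fx=3.2,fy=2.4*3.2/2.4*0.74,interpolation=cv2.INTER_CUBIC)
cv2.imwrite("pics/crop13.png",cv2.resize(w["frame"][160:395,200:365],None,fx=2.5,fy=2.5,interpolation=cv2.INTER_CUBIC))
E
```

```text
[[299.0, 478.0], [293.0, 424.0], [273.0, 236.0]]
near foot edge [[282.0, 452.0], [280.0, 457.0]] sides [[229.0, 424.0], [358.0, 424.0], [368.0, 424.0]]
```

View pics/crop13.png

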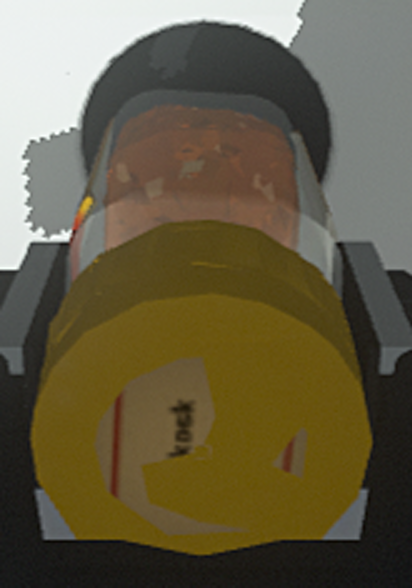

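```bash
python3 - <<'E'
from h import *
w=dict(np.load("pics/wrist12.npz")); a=np.radians(27); f=np.array([np.cos(a),np.sin(a),0])
p=np.array([.5258,.2659,.131])
for r in (.020,.0225,.026): print(r,proj(w,[p-f*r,p-f*r+[0,0,.01]]).tolist())
t=dict(np.load("pics/top12.npz"));t0=dict(np.load("pics/top0.npz"))
d=cv2.absdiff(t["frame"],t0["frame"]).max(2); print("row change px",(d[185:270,272:302]>60).sum())
E
```

```text
0.02 [[281.2508849584093, 195.79510488233453], [281.30171656723445, 200.40902360604957]]
0.0225 [[281.2615362892803, 191.53863856097925], [281.3130840290293, 195.95824115800602]]
0.026 [[281.27657442454006, 185.52912509786847], [281.329139962528, 189.67174833376845]]
row change px 0
```

The foot's front edge appears at row 196, against 191.5 predicted, so they agree to about 2.5 mm. The row is unchanged, so I hand in.

```bash
python3 - <<'E'
from workcell import job,get_state
s=get_state(); print(s["clock"],s["tcp_pos"],s["finger_gap"],abs(s["qvel"]).max()); print(job.hand_in())
E
```

```text
17.6 [0.52585955 0.26591577 0.18545769] 0.04376918476363452 0.0015743823390217916
the job is handed in; nothing more can be done
None
```

I pressed the pedal to its stop, and the lid stayed up after I let go. I then gripped the yellow-capped jar at 30 N, lifted it and carried it over the row with its foot at about 0.16 m. I handed in at 17.6 s with the jar held still over the hole.

**Final position:** The foot is about 21 mm above the deck by my estimate. The gripper axis is about 1 mm from my measured hole centre of (0.525, 0.266). The arm was still and the finger gap was 43.8 mm. The last pictures show the jar upright and clear of the caddy, and the lid open. The top view shows no change in the row.

**Checks that disagreed:**
- The wrist view put the cap and the foot's front edge 2 to 3 mm from where I predicted.
- The scene camera read about 3 px low for everything.
- In the scene view the cap also sat about 2 to 3 px to one side. I put this down to the finger hiding part of it and to calibration.

All of these are within the 10 mm tolerance.

**Pedal force:** The last push read about 40 N at the wrist, through the fingertips. That equals the 40 N limit for the arm and gripper body, though I expect fingertip contact does not count towards it.

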